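Ballast the pull-up lamp on the model railway and hold it raised

ROBOT

A 6-joint arm with a two-finger parallel gripper is mounted at the origin on the work surface. World frame = base frame: x ahead of the robot, y to its left, z up, the work surface at z = 0. Lengths are in mm, angles in rad, forces in N, time in s.
With the tool pointing down it reaches from about 325 to 875 mm from the base axis. Payload 4.4 kg.
Tool frame: the origin (TCP) lies on the centre line of the jaws, within the pads' length; the fingertips stand ahead of it and the grasp point (between the pads) lies 6 mm ahead of it (ctrl.tcp_to_tips is the z of the fingertips in the tool frame, in mm); z points along the fingers, y is the line along which they close (so a half turn about z gives the same grasp; the last joint's range is limited). The gripper opens to 85 mm and grips with 20 to 120 N. Pads are 22 mm wide; open, the fingers measure 114 mm over their backs; the gripper's body (76 mm by 85 mm) begins 54 mm behind the grasp point. The pads swing forward as they close: fully open they stand 13 mm farther back than shut.
Start: joints at [1.125, 0.207, 1.542, -0, 1.393, -0.15], TCP at [167.625, 550.027, 256.282] pointing down, gripper open.
Joint ranges: [-2.73, 2.73], [-0.86, 2.22], [0.23, 2.46], [-1.11, 4.25], [0.08, 2.63], [-2.82, 2.82]. Speed limits (rad/s): [2.79, 2.79, 3.14, 3.14, 3.14, 3.14].

INTERFACE

Orientations are given as a 3x3 rotation matrix whose columns are the frame's x, y, z axes.
In Python, from plant import ctrl, sensors, optics gives the robot as it stands. Calls block until the motion is done:
- ctrl.move_ptp(position, orientation): joint-space move of the TCP to a pose.
- ctrl.move_l(position, rot=None, vel=150, threshold=None): straight line of the TCP; rot=None keeps the orientation; vel is the mean speed in mm/s. With threshold (N) it stops when the force on the tool has changed by that much, and returns True; else False.
- ctrl.set_joints(angles): joint-space move.
- ctrl.gripper_to(opening, force=None): finger opening in mm; force is the grip in N (None keeps the last); returns when the fingers have stopped.
- ctrl.hold(seconds).
- ctrl.solve_ik(position, orientation): joint angles nearest the present ones, or None.
- sensors.read_state(): the state.
- optics.grab_frame(name): name is "scene" or "side" or "wrist"; returns (picture, depth): 480x640x3 uint8, red, green, blue; 480x640 float32, mm along the optical axis (not along the pixel's ray), 0 where there is no reading.
- optics.camera_params(name): a dict with "mtx" (3x3 intrinsics, pixels), "R" (3x3) and "t" (3): a world point X has camera coordinates R X + t; the wrist camera has in their place "T_tool_cam" (4x4, takes a point from camera to tool coordinates, whose origin is the TCP and whose axes are the flange's). Camera axes: x right, y down, z forward; pixel columns grow to the right and rows downward; lengths in mm; the calibration is good to about 2 mm. A picture is of the moment at which its call begins: read the wrist's pose just before it. camera_params takes no time and is no camera call.
A pose or a line that the arm cannot do raises ctrl.MotionError and nothing moves.
- ctrl.finish_job(): hands the job in; it is judged then, once.
The state is a dict: "t": time; "q": joint angles; "qvel": joint speeds; "tau": joint torques, N m; "eef_pos": TCP position; "eef_rot": TCP orientation; "force": force on the tool from outside, world axes, zero at the start; "wrist_torque": the same for the moment, N m; "grip_width": finger opening in mm; "grasp_force": force on a finger pad.
Only numpy, scipy, OpenCV 4.12 (cv2) and the standard library are available. Lean on these libraries where they do the work, as an engineer would, in place of code of your own. Each camera call takes 0.05 s, during which the arm holds its last target. There are 200 camera calls.

TASK

Slide the brass ring over the top of the telescoping lamp and lower it, without letting it fall, until it lies flat on the shoulder of the lamp's foot, and let go of it. Then squeeze the red release button on the lamp's black head, pull the head straight up past the first stop to the second stop, and finish while still holding it there, fully extended (it springs back if let go). Leave the blue ring and everything else on the layout where they are.

Things in the scene. Friction and masses are not known exactly. Their poses are not given: they have to be found in the camera images.
- ring: brass ballast ring, the one to use: outer diameter 54, bore 40, height 20 mm, about 130 g, lying flat on the table, loose. Origin: centre of its underside; z is its axis.
- spare: blue plastic ring of outer diameter 54, height 20 mm, bore only 24 mm (does not fit over the lamp). Bystander. Origin: centre of its underside. The two rings may be in either place.
- lamp: telescoping lamp, upright, foot fixed to the table, 122 mm high when retracted. Origin: centre of the foot's underside; z up, y towards the side the red button is on. Dark round foot of diameter 90 mm, diameter 46 mm from 36 to 58 mm height, where the flat shoulder for the ring is.
- lamp_seat (a point): centre of the shoulder, 58 mm above the lamp's origin: the ring's origin belongs here. Above it rises a spigot of diameter 35 mm up to 76 mm height, on which the ring fits loosely; then (retracted) the head begins at 82 mm, 4 mm above the top of a seated ring. Head and button pass through the brass ring.
- lamp_grip (a point): centre of the lamp's black square head at button height; moves with the head; 102 mm above the table when retracted. The head is 22 x 22 mm, from 20 mm below to 16 mm above this point, with a white dome 4 mm high on top. A grip closing here along the lamp's y axis squeezes the button and holds the head by two faces.
- lamp_button (a joint): how far the round red button (13 mm across, standing 4.5 mm out of the head's +y face; the other side is flat) is pressed, m: 0 out, 0.0045 flush with the face (about 5 N). Below about 0.003 the head is locked down; springs back out.
- lamp_inner (a joint): how far the inner tube with the head has come out of the middle tube, m: 0 in, 0.055 at its end, which is the first stop. Sprung back, so it needs about 3 N of pull and comes out first.
- lamp_outer (a joint): how far the middle tube has come out of the foot, m: 0 in, 0.055 at its end. Needs about 8 N of pull, so it comes after the first stop; its end, with the head 0.110 m above its retracted height, is the second stop, which is hard. Springs back when let go.
- paint_green: small paint jar with green cap, diameter 34, height 45 mm, bystander. Origin: centre of its underside.
- paint_red: small paint jar with red cap, diameter 34, height 45 mm, bystander. Origin: centre of its underside.
- driver: screwdriver 160 mm long lying on the table, bystander. Origin under its middle, x along it.
- wagon: red model goods wagon, 200 x 85 x 90 mm, bystander. Origin: centre of its underside, x along it.
- trunk: small wooden model trunk, 52 x 35 x 29 mm, bystander. Origin: centre of its underside.
There are look-alikes about, which are no part of the job. What is shaped like the lamp but brown or orange is not meant.

How it is judged:
By the outcome, as a careful person would: the job done as asked, in the order asked, and still so for the second after the job is handed in, while the arm keeps its last pose, push and grip.
It also fails if it takes over 61 s, if anything falls off the work surface, if the arm or the gripper's body presses on something with over 40 N, if the wrist force passes 120 N, or if a joint passes its speed limit or range.

## Working session

There is one attempt and no reset: what is moved stays moved. The work goes in short steps, each a Python script; the robot and the scene stay as the last script left them, time stands still between calls to the robot, and variables do not carry over. Pictures are saved under pics/ and viewed, at most 10 in all, crops included, and the job is handed in when it is done.

```bash
mkdir -p pics; ls; python3 - <<'E'
from plant import ctrl,sensors,optics
import cv2,numpy as np
a=[]
for n in("scene","side"):
    p,d=optics.grab_frame(n);np.savez(f"pics/{n}.npz",p=p,d=d);cv2.imwrite(f"pics/{n}.png",p[:,:,::-1])
    c=optics.camera_params(n);print(n,np.round(c["mtx"],1).tolist(),np.round(c["R"],3).tolist(),np.round(c["t"]),(-c["R"].T@c["t"]).round())
print(ctrl.tcp_to_tips,sensors.read_state())
print(optics.camera_params("wrist"))
E
```

```text
pics
scene [[469.1, 0.0, 320.3], [0.0, 469.1, 243.2], [0.0, 0.0, 1.0]] [[-0.833, 0.554, -0.004], [0.463, 0.692, -0.554], [-0.304, -0.463, -0.833]] [ 486. -193. 1526.] [ 958.  571. 1166.]
side [[493.4, 0.0, 314.5], [0.0, 493.4, 233.0], [0.0, 0.0, 1.0]] [[0.942, -0.336, -0.014], [-0.261, -0.704, -0.66], [0.212, 0.626, -0.751]] [-530.  186. 1176.] [ 299. -783.  998.]
25.0 {'t': 0.1, 'q': array([ 1.12449694e+00,  2.07332771e-01,  1.54285772e+00,  8.74336352e-06,
        1.39352567e+00, -1.50474959e-01]), 'qvel': array([-1.80427971e-03, -2.80660474e-03, -3.66915973e-03, -2.18288873e-05,
       -5.70650295e-04,  1.65280168e-04]), 'tau': array([-5.03204337e-04, -3.84097588e+01, -2.92546821e+01, -1.92395264e-04,
        4.93026077e-03,  4.86055612e-06]), 'eef_pos': array([167.33617982, 549.4242872 , 255.22087079]), 'eef_rot': array([[-9.56561520e-01,  2.91529080e-01, -9.24330218e-04],
       [ 2.91530362e-01,  9.56559665e-01, -1.91178921e-03],
       [ 3.26834855e-04, -2.09821431e-03, -9.99997745e-01]]), 'force': array([-0.09201274, -0.5225067 , -0.00507237]), 'wrist_torque': array([-0.01981924,  0.04225645, -0.04111561]), 'grasp_force': 0.0, 'grip_width': 85.28476929459464}
{'mtx': array([[366.26418177,   0.        , 323.55084791],
       [  0.        , 366.26418177, 235.39626512],
       [  0.        ,   0.        ,   1.        ]]), 'T_tool_cam': array([[-1.11976283e-03, -9.45946375e-01, -3.24321141e-01,
         8.31207514e+01],
       [ 9.99999372e-01, -1.04575498e-03, -4.02483771e-04,
        -7.50383957e-01],
       [ 4.15676170e-05, -3.24321388e-01,  9.45946952e-01,
        -1.18432433e+02],
       [ 0.00000000e+00,  0.00000000e+00,  0.00000000e+00,
         1.00000000e+00]])}
```

View pics/scene.png

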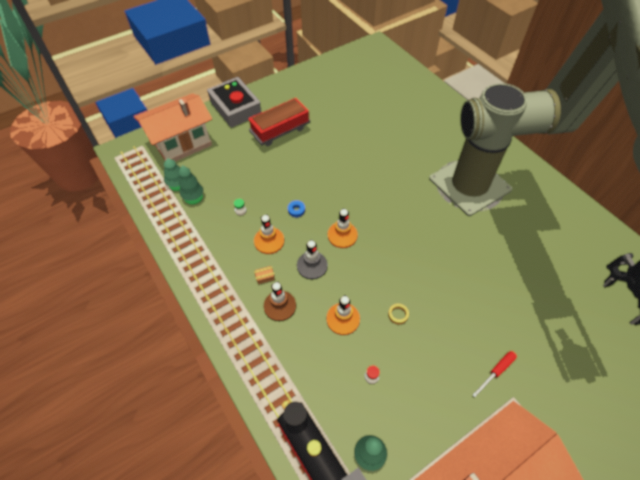

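View pics/side.png

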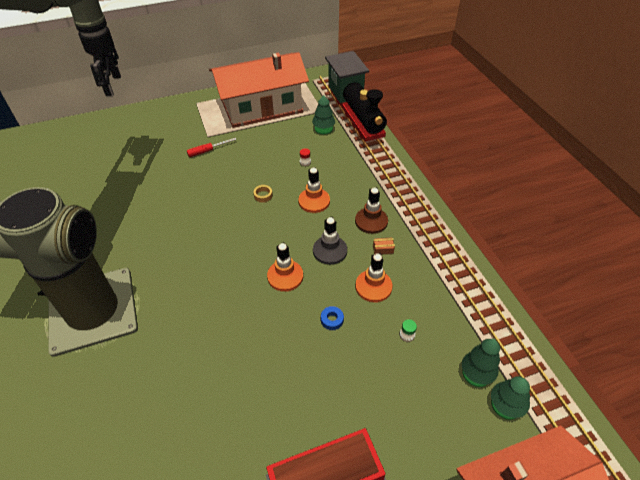

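The scene image shows four cones around one dark one. Lamp look-alikes are orange at (268,238), (343,232) and (343,317), and brown at (280,303). The dark grey one at (312,262), side (330,247), fits the lamp. The thin brass ring is at (398,313), side (262,192), and the blue spare at (296,209). I'll confirm this in a crop and compute positions.

```bash
cat > h.py <<'E'
from plant import ctrl,sensors,optics
import cv2,numpy as np
def backproj(n,d,uv,pose=None):
    """pixels (N,2) + depth (N) -> world points"""
    c=optics.camera_params(n);uv=np.asarray(uv,float)
    X=np.c_[uv,np.ones(len(uv))]@np.linalg.inv(c["mtx"]).T*np.asarray(d)[:,None]
    if pose is None: return (X-c["t"])@c["R"]
    T=c["T_tool_cam"];return (X@T[:3,:3].T+T[:3,3])@pose[1].T+pose[0]
def cloud(n,p,d,box,pose=None):
    u0,v0,u1,v1=box;v,u=np.mgrid[v0:v1,u0:u1];u=u.ravel();v=v.ravel();k=d[v,u]>0;u=u[k];v=v[k]
    return backproj(n,d[v,u],np.c_[u,v],pose),p[v,u].astype(int),np.c_[u,v]
def wrist():
    s=sensors.read_state();p,d=optics.grab_frame("wrist");return p,d,(s["eef_pos"],s["eef_rot"])
def circ(P):
    A=np.c_[2*P[:,:2],np.ones(len(P))];s=np.linalg.lstsq(A,(P[:,:2]**2).sum(1),rcond=None)[0]
    return s[:2],np.sqrt(s[2]+s[:2]@s[:2])
def down(a):
    """tool down, closing line (tool y) at world angle a"""
    y=np.array([np.cos(a),np.sin(a),0]);z=np.array([0,0,-1.]);return np.c_[np.cross(y,z),y,z]
E
python3 - <<'E'
from h import *
bx={"scene":dict(ring=(383,300,415,328),lamp=(290,232,335,282),blue=(284,198,310,220),oA=(250,210,290,255),oB=(325,205,362,250),oC=(325,292,362,337),brown=(262,278,298,322),gj=(230,197,250,218),rj=(362,363,384,386),trunk=(252,264,278,286)),
"side":dict(ring=(250,182,276,204),lamp=(310,212,350,266),blue=(318,304,348,330))}
for n in bx:
    z=np.load(f"pics/{n}.npz")
    for k,b in bx[n].items():
        P,C,uv=cloud(n,z["p"],z["d"],b)
        m=P[:,2]>9; Q=P[m]; hi=P[P[:,2]>85] if P[:,2].max()>100 else Q
        print(n,k,"mean",Q.mean(0).round(),"min",Q.min(0).round(),"max",Q.max(0).round(),"top mean",hi.mean(0).round(1) if len(hi) else None)
s=np.load("pics/scene.npz")["p"][215:335,240:420];e=np.load("pics/side.npz")["p"][170:290,240:400]
im=np.hstack([cv2.resize(s,None,fx=2.3,fy=2.3,interpolation=3),cv2.resize(e,None,fx=2.3,fy=2.3,interpolation=3)])
cv2.imwrite("pics/crop.png",im[:,:,::-1])
E
```

```text
scene ring mean [491. 236.  18.] min [462. 209.   9.] max [517. 263.  25.] top mean [490.6 236.2  18. ]
scene lamp mean [595. -17.  43.] min [486. -91.   9.] max [641.  22. 124.] top mean [600.1 -19.2 110.3]
scene blue mean [ 530. -216.   19.] min [ 502. -246.   10.] max [ 555. -190.   26.] top mean [ 529.5 -216.2   18.7]
scene oA mean [ 662. -154.   46.] min [ 552. -227.    9.] max [ 702. -120.  125.] top mean [ 659.  -161.   109.1]
scene oB mean [472. -51.  46.] min [ 418. -105.    9.] max [509. -17. 126.] top mean [466.8 -57.  109.5]
scene oC mean [627. 172.  45.] min [575. 118.   9.] max [664. 207. 126.] top mean [622.  166.6 111.4]
scene brown mean [745.  43.  43.] min [696. -55.   9.] max [786.  81. 125.] top mean [742.1  40.1 111.6]
scene gj mean [ 675. -309.   34.] min [ 657. -331.    9.] max [ 691. -296.   52.] top mean [ 675.3 -308.9   33.6]
scene rj mean [653. 333.  37.] min [635. 315.   9.] max [667. 348.  50.] top mean [653.  332.9  36.8]
scene trunk mean [731. -57.  31.] min [702. -91.   9.] max [757.  34. 125.] top mean [740.9  29.7 121. ]
side ring mean [488. 230.  17.] min [462. 202.   9.] max [514. 258.  25.] top mean [487.6 230.3  17.2]
side lamp mean [590. -39.  46.] min [551. -74.  10.] max [641.  17. 125.] top mean [593.8 -30.9 108.4]
side blue mean [ 526. -224.   19.] min [ 500. -250.    9.] max [ 552. -194.   26.] top mean [ 525.9 -223.9   18.9]
```

View pics/crop.png

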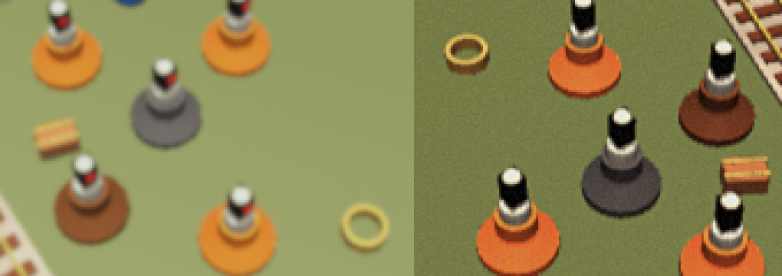

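The crop confirms the dark-grey footed lamp, at about (597,-25), and the thin-walled brass ring, at about (489,233). I'll take a closer look at both with the wrist camera.

```bash
python3 - <<'E'
from h import *
a=1.275
for k,pos in(("wl",[597,-25,250]),("wr",[489,233,170])):
    ctrl.move_ptp(pos,down(a)); ctrl.hold(.3)
    p,d,po=wrist(); np.savez(f"pics/{k}.npz",p=p,d=d,t=po[0],R=po[1]);cv2.imwrite(f"pics/{k}.png",p[:,:,::-1])
    print(k,po[0].round(1),sensors.read_state()["t"],sensors.read_state()["q"].round(2))
a=cv2.imread("pics/wl.png");b=cv2.imread("pics/wr.png")
cv2.imwrite("pics/w2.png",np.hstack([a[:,120:520],b[:,120:520]]))
E
```

```text
wl [597.  -24.5 250. ] 2.9917 [-0.19  0.26  1.49  0.    1.39 -1.46]
wr [489.8 232.2 170.3] 4.4583 [ 0.28  0.22  1.71 -0.    1.21 -0.99]
```

View pics/w2.png

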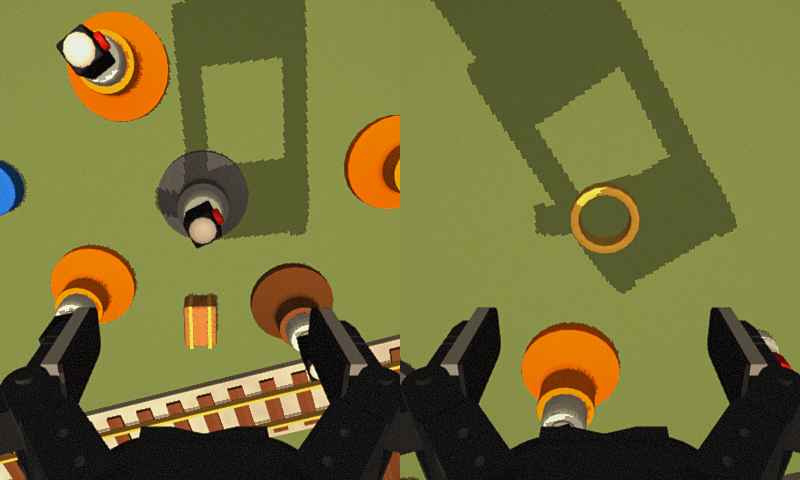

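Left: the lamp foot is at about (323,195), the head at (324,215) and the red button at (337,214) in the wrist frame. Right: the brass ring is at (325,218), clearly with the large bore.

```bash
python3 - <<'E'
from h import *
def ld(k):
    z=np.load(f"pics/{k}.npz");return z["p"],z["d"],(z["t"],z["R"])
p,d,po=ld("wr")
P,C,uv=cloud("wrist",p,d,(275,170,375,270),po)
Q=P[P[:,2]>14];print("ring top z",np.median(Q[:,2]),"n",len(Q));Q=Q[abs(Q[:,2]-np.median(Q[:,2]))<3]
r=np.hypot(*(Q[:,:2]-Q[:,:2].mean(0)).T);print("ring minEncl",cv2.minEnclosingCircle(Q[:,:2].astype(np.float32)),"circ",circ(Q),r.min(),r.max())
p,d,po=ld("wl")
P,C,uv=cloud("wrist",p,d,(260,140,390,260),po)
near=np.hypot(P[:,0]-597,P[:,1]+25)<60
P,C,uv=P[near],C[near],uv[near]
print("zmax",P[:,2].max())
for lo,hi in((118.5,130),(112,118.5),(100,112),(52,62),(3,12)):
    m=(P[:,2]>lo)&(P[:,2]<hi);Q=P[m].astype(np.float32)
    if m.sum()>5:print(lo,hi,m.sum(),"mean",Q.mean(0).round(1),"rect",cv2.minAreaRect(Q[:,:2]),"encl",cv2.minEnclosingCircle(Q[:,:2]))
red=(C[:,0]>120)&(C[:,1]<70)&(C[:,2]<70)
print("red",red.sum(),P[red].mean(0),np.median(P[red],0),uv[red].mean(0))
white=(C.min(1)>120)&(P[:,2]>100);print("dome",white.sum(),P[white].mean(0),uv[white].mean(0),cv2.minEnclosingCircle(P[white][:,:2].astype(np.float32)))
m=(P[:,2]>112)&(C.max(1)<80);print("head top dark",m.sum(),cv2.minAreaRect(P[m][:,:2].astype(np.float32)),np.median(P[m][:,2]))
m=(P[:,2]>3);Q=P[m];print("all foot",cv2.minEnclosingCircle(Q[:,:2].astype(np.float32)))
E
```

```text
ring top z 20.560228311572928 n 1848
ring minEncl ((486.9809265136719, 233.00927734375), 26.912870407104492) circ (array([486.52994155, 233.05431767]), np.float64(23.377226865845664)) 18.35440820642435 27.86116160934611
zmax 124.53365738642496Traceback (most recent call last):
  File "<stdin>", line 15, in <module>
cv2.error: OpenCV(4.12.0) /io/opencv/modules/imgproc/src/convhull.cpp:143: error: (-215:Assertion failed) total >= 0 && (depth == CV_32F || depth == CV_32S) in function 'convexHull'
```

```bash
python3 - <<'E'
from h import *
z=np.load("pics/wl.npz");p,d,po=z["p"],z["d"],(z["t"],z["R"])
P,C,uv=cloud("wrist",p,d,(260,140,390,260),po)
near=np.hypot(P[:,0]-597,P[:,1]+25)<60
P,C,uv=P[near],C[near],uv[near]
f=lambda Q:np.ascontiguousarray(Q[:,:2],np.float32)
for lo,hi in((118.5,130),(112,118.5),(100,112),(52,62),(3,12)):
    Q=P[(P[:,2]>lo)&(P[:,2]<hi)]
    if len(Q)>5:print(lo,hi,len(Q),"mean",Q.mean(0).round(1),"rect",np.round(np.hstack([np.ravel(x) for x in cv2.minAreaRect(f(Q))]),1),"encl",cv2.minEnclosingCircle(f(Q)))
red=(C[:,0]>120)&(C[:,1]<70)&(C[:,2]<70)
print("red",red.sum(),P[red].mean(0),np.median(P[red],0),uv[red].mean(0))
w=(C.min(1)>120)&(P[:,2]>112);print("dome",w.sum(),P[w].mean(0),uv[w].mean(0),cv2.minEnclosingCircle(f(P[w])))
m=(P[:,2]>112);print("head top",m.sum(),cv2.minAreaRect(f(P[m])),np.median(P[m][:,2]))
print("all foot",cv2.minEnclosingCircle(f(P[P[:,2]>4])))
E
```

```text
118.5 130 688 mean [594.3 -25.4 121.3] rect [594.9 -26.   21.1  21.1  10.2] encl ((595.2301635742188, -25.3812198638916), 13.55997371673584)
112 118.5 248 mean [590.8 -25.2 116.9] rect [594.8 -25.9  21.9  22.1  10.9] encl ((594.865966796875, -25.994009017944336), 14.433850288391113)
100 112 239 mean [588.6 -19.1 106.8] rect [588.7 -21.8  28.9  14.1  57.8] encl ((592.1376342773438, -24.039506912231445), 14.72674560546875)
52 62 679 mean [585.5 -22.7  58.6] rect [591.5 -24.4  45.   37.7  69.5] encl ((595.0570678710938, -25.816572189331055), 22.998544692993164)
3 12 77 mean [565.2 -16.5   7.7] rect [600.2 -26.  109.3  89.5   3.6] encl ((597.6883544921875, -24.980602264404297), 59.18742752075195)
red 82 [591.62564798 -13.11983149 108.16981739] [591.19141842 -13.14845489 108.32952774] [337.37804878 216.69512195]
dome 465 [593.98617931 -24.88442995 122.06664437] [323.04516129 229.84301075] ((594.5979614257812, -25.12137794494629), 9.008234024047852)
head top 936 ((594.7921142578125, -25.90937042236328), (21.876327514648438, 22.12932586669922), 10.923354148864746) 120.29924098551878
all foot ((595.0930786132812, -26.079431533813477), 45.021724700927734)
```

```bash
python3 - <<'E'
from h import *
R=down(1.761); c=[487,233]
ctrl.move_ptp(c+[110],R)
print(ctrl.move_l(c+[25.5],vel=80,threshold=8))
print(ctrl.gripper_to(50,force=40)); s=sensors.read_state();print(s["grip_width"],s["grasp_force"],s["eef_pos"],s["t"])
ctrl.move_l(c+[200],vel=120); ctrl.hold(.3)
p,d,po=wrist();np.savez("pics/wh.npz",p=p,d=d,t=po[0],R=po[1]);cv2.imwrite("pics/wh.png",p[:,:,::-1])
s=sensors.read_state();print(s["grip_width"],s["grasp_force"],s["eef_pos"],s["force"],s["t"])
v,u=np.mgrid[0:480,0:640];C=p.astype(int)
P,Cc,uv=cloud("wrist",p,d,(200,200,450,480),po)
T=(P-po[0])@po[1]  # tool coords
m=(Cc[:,0]-Cc[:,2]>60)&(T[:,2]>0)&(T[:,2]<50);T=T[m]
print(m.sum(),np.percentile(T,[2,50,98],axis=0).round(1))
top=T[T[:,2]<np.percentile(T[:,2],40)];print(circ(top),cv2.minEnclosingCircle(np.ascontiguousarray(top[:,:2],np.float32)),np.median(top[:,2]))
E
```

```text
False
False
52.97264915189943 41.27946529537439 [487.46234868 233.22082613  26.57926719] 6.6167
52.68328769149437 42.02549829147756 [486.90241711 232.98841318 199.75907534] [ 0.05643436  0.33660861 -1.54097091] 8.575
10033 [[-22.7 -25.2   4.8]
 [ -0.7  -1.1   6.8]
 [ 27.   23.3  23.6]]
(array([ 0.89605491, -1.05292848]), np.float64(23.363338896899567)) ((2.900838851928711, -7.858553886413574), 33.48646545410156) 5.698865802635044
```

View pics/wh.png

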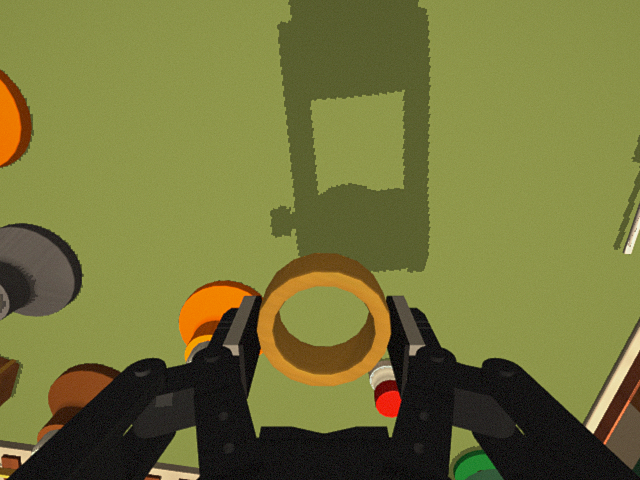

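The ring is held level at (323,318), with bore and walls visible. Next I'll view the lamp from above in the same orientation, so that calibration bias cancels.

```bash
python3 - <<'E'
from h import *
R=down(1.761)
ctrl.move_l([594.9,-25.9,255],rot=R,vel=200); ctrl.hold(.4)
p,d,po=wrist();cv2.imwrite("pics/wl2.png",p[:,:,::-1])
P,C,uv=cloud("wrist",p,d,(230,120,420,300),po)
P0=P;k=(np.hypot(P[:,0]-594.9,P[:,1]+25.9)<55)&(P[:,2]<130);P,C=P[k],C[k]
f=lambda Q:np.ascontiguousarray(Q[:,:2],np.float32)
h=P[P[:,2]>112];r=cv2.minAreaRect(f(h));print("head",len(h),r,h[:,2].max())
w=P[(C.min(1)>120)&(P[:,2]>112)];print("dome",cv2.minEnclosingCircle(f(w)))
print("foot",cv2.minEnclosingCircle(f(P[P[:,2]>4])))
red=(C[:,0]>120)&(C[:,1]<70)&(C[:,2]<70);print("red",red.sum(),P[red].mean(0))
T=((P0-po[0])@po[1]);m=(T[:,2]>0)&(T[:,2]<50)
print("tool-frame head", (np.r_[r[0],po[0][2]]-po[0])@po[1])
# ring in same frame
P,C,uv=cloud("wrist",p,d,(200,200,450,480),po);T=(P-po[0])@po[1]
T=T[(C[:,0]-C[:,2]>60)&(T[:,2]>0)&(T[:,2]<50)];top=T[(T[:,2]<np.percentile(T[:,2],40))];top=top[abs(np.hypot(*top[:,:2].T)-23.5)<6]
print("ring",circ(top),np.median(top[:,2]));s=sensors.read_state();print(s["eef_pos"],s["grip_width"],s["t"],s["q"].round(2))
E
```

```text
head 894 ((594.8931274414062, -25.902376174926758), (22.15509796142578, 21.639545440673828), 11.210723876953125) 124.7271111815754
dome ((594.7030029296875, -25.55048370361328), 9.454710960388184)
foot ((595.1806030273438, -26.005634307861328), 44.88550567626953)
red 74 [591.45112766 -13.06487224 108.06961451]
tool-frame head [ 1.40753444e-02 -3.05352106e-01 -1.29549733e-05]
ring (array([ 0.86223005, -0.96384792]), np.float64(23.351225729768718)) 5.7300749013051675
[594.86921123 -25.70825629 255.01796445] 52.79894813634787 10.6 [-0.19  0.25  1.49  0.    1.4  -1.95]
```

```bash
python3 - <<'E'
from h import *
R=down(1.761)
xy=(np.array([594.9,-25.9,0])-R@np.array([.85,-.7,0]))[:2].tolist();print(xy)
ctrl.move_l(xy+[152],vel=120)
for z,v,t in((92,50,5),(80,20,5)):
    print(z,ctrl.move_l(xy+[z],vel=v,threshold=t));s=sensors.read_state();print(s["eef_pos"].round(2),s["force"].round(2),s["grip_width"],s["t"])
    if abs(s["eef_pos"][2]-z)>4:break
E
```

```text
[595.6023296575595, -25.051923911366202]
92 False
[596.02 -25.13  92.53] [-0.21 -0.15 -1.32] 52.766521081858855 12.9583
80 True
[595.81 -25.1   84.58] [-0.84 -0.01  4.79] 52.44992127469356 13.4083
```

Contact came at the expected shoulder height. I'll release, rise, and check.

```bash
python3 - <<'E'
from h import *
ctrl.gripper_to(66); ctrl.hold(.2)
s=sensors.read_state();x=s["eef_pos"]
ctrl.move_l([x[0],x[1],255],vel=150); ctrl.gripper_to(60);ctrl.hold(.2)
p,d,po=wrist();im=cv2.resize(p[120:330,200:450],None,fx=2.4,fy=2.4,interpolation=2);cv2.imwrite("pics/seat.png",im[:,:,::-1])
P,C,uv=cloud("wrist",p,d,(230,120,420,300),po)
k=np.hypot(P[:,0]-594.9,P[:,1]+25.9)<40;P,C=P[k],C[k]
Q=P[(C[:,0]-C[:,2]>60)&(C[:,1]>70)&(P[:,2]>70)];n=np.linalg.svd(Q-Q.mean(0))[2] if len(Q)<3000 else None
Q=Q[abs(Q[:,2]-np.median(Q[:,2]))<4];print(len(Q),np.percentile(Q[:,2],[5,50,95]),circ(Q),np.linalg.lstsq(np.c_[Q[:,:2]-Q[:,:2].mean(0),np.ones(len(Q))],Q[:,2],rcond=None)[0])
h=P[P[:,2]>112];print("head",cv2.minAreaRect(np.ascontiguousarray(h[:,:2],np.float32)),sensors.read_state()["t"])
E
```

```text
1179 [76.95459306 78.66903503 79.94186681] (array([595.45021473, -26.11142987]), np.float64(23.606671875871264)) [3.27659017e-03 1.46869380e-03 7.85925375e+01]
head ((594.35107421875, -25.720932006835938), (22.205657958984375, 72.94527435302734), 10.784832000732422) 15.6667
```

View pics/seat.png

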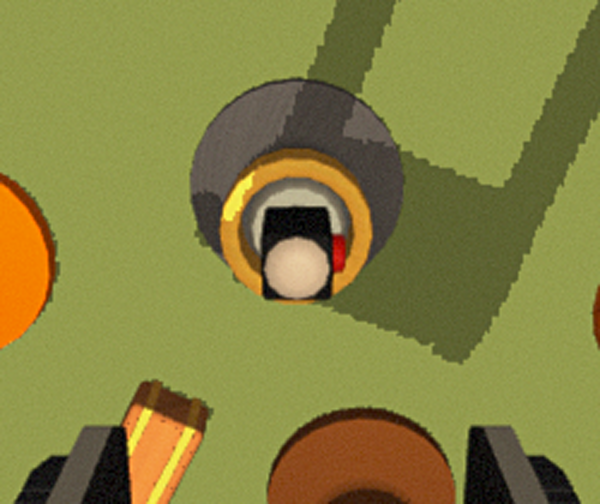

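The picture shows the ring lying flat around the spigot at (297,225). Its top is 78.6 mm with no tilt, and the red button at (338,253) is on the jaw's closing line. Now I'll grip the head and pull.

```bash
python3 - <<'E'
from h import *
R=down(1.761+np.deg2rad(0)); xy=[594.9,-25.9]
def sh(m):
    s=sensors.read_state();print(m,s["eef_pos"].round(2),s["force"].round(2),round(s["grip_width"],2),round(s["grasp_force"],1),round(s["t"],2));return s
ctrl.move_l(xy+[160],rot=R,vel=150)
print(ctrl.move_l(xy+[108.5],vel=60,threshold=8)); s=sh("down")
if abs(s["eef_pos"][2]-108.5)<3:
    ctrl.gripper_to(15,force=60); ctrl.hold(.3); s=sh("grip")
    if s["grip_width"]<23.5:
        x=s["eef_pos"]; z0=x[2]
        for dz,v,t in((25,50,25),(55,50,25),(80,50,25),(100,50,25),(116,15,15)):
            r=ctrl.move_l([x[0],x[1],z0+dz],vel=v,threshold=t); s=sh((dz,r))
            if r:break
        ctrl.hold(.3);sh("end")
E
```

```text
False
down [595.32 -25.97 108.92] [-0.09 -0.29 -0.36] 60.23 0.0 17.46
grip [595.21 -25.22 109.28] [-1.12  3.66  5.14] 21.2 59.3 18.18
(25, False) [595.05 -25.2  134.24] [ 1.08  2.57 -2.87] 21.29 58.8 18.85
(55, False) [595.05 -25.24 164.23] [ 0.87  2.53 -3.82] 21.34 59.3 19.6
(80, False) [595.03 -25.24 189.32] [ 1.68  2.24 -7.85] 21.48 59.0 20.25
(100, False) [595.07 -25.19 209.55] [ 0.55  2.93 -7.4 ] 21.16 59.0 20.8
(116, True) [594.61 -25.02 217.75] [ 5.75 -0.46 -6.66] 21.2 62.1 21.6
end [594.54 -25.01 216.08] [ 5.85 -1.12 -7.61] 21.24 62.1 21.9
```

The force tripped near the stop, but the arm backed off. I'll pull further up so it holds against the stop.

```bash
python3 - <<'E'
from h import *
for z in (218,219,220,221,222,223,224):
    r=ctrl.move_l([595.05,-25.2,z],vel=10); ctrl.hold(.2)
    s=sensors.read_state();print(z,r,s["eef_pos"].round(2),s["force"].round(2),round(s["grip_width"],2),round(s["t"],2))
    if s["force"][2]<-25:break
ctrl.hold(.5)
s=sensors.read_state();print(s["eef_pos"],s["force"],s["t"])
for n in("scene","side"):
    p,d=optics.grab_frame(n);cv2.imwrite(f"pics/{n}_e.png",p[:,:,::-1])
a=cv2.imread("pics/scene_e.png")[190:310,230:430];b=cv2.imread("pics/side_e.png")[130:290,240:400]
cv2.imwrite("pics/end.png",np.hstack([cv2.resize(a,(400,240)),cv2.resize(b,(400,400))[80:320]]))
E
```

```text
218 False [595.23 -25.32 218.05] [ 3.42  0.12 -8.21] 21.59 22.69
219 False [595.19 -25.29 219.18] [ 3.84  0.12 -7.33] 21.35 23.14
220 False [594.9  -25.28 219.49] [ 5.   -0.29 -8.9 ] 21.23 23.59
221 False [594.7  -25.17 219.58] [  6.41  -0.29 -12.86] 21.69 24.04
222 False [594.6  -25.14 219.67] [  7.05  -0.69 -17.25] 21.17 24.49
223 False [594.25 -25.19 219.71] [  8.69  -0.28 -19.17] 20.79 24.94
224 False [594.06 -25.04 219.8 ] [  9.39  -1.74 -22.56] 20.71 25.39
[594.09082461 -25.04481794 219.85569093] [  9.1838535   -1.18395402 -22.90813168] 25.8917
```

View pics/end.png

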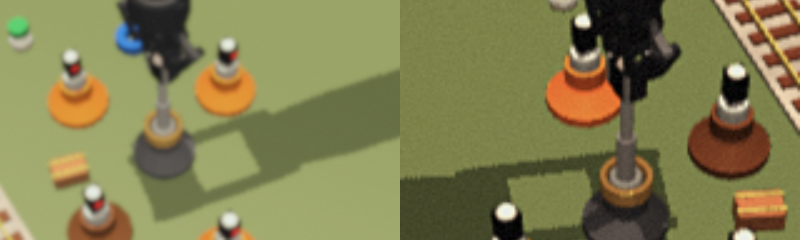

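The head stops dead at 219.7 mm, which is 110 mm of travel, and the pull force rises to about 23 N without slipping. The picture shows the lamp extended with the brass ring flat on the foot at (163,128) and (625,180).

```bash
python3 -c "
from h import *
print(ctrl.finish_job())"
```

```text
the job is handed in; nothing more can be done
None
```

The job is handed in at about 26 s: the brass ring lies flat on the lamp's shoulder, released, and the gripper is holding the lamp's head at its second stop, fully extended.

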